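Unload the heel glueing jig

TASK

The glue on the two shoe heels has set. Flip the red-handled toggle clamp fully open and leave it open, then take the stack apart from the top: first the blue pressure pad onto the blue mat, then the aluminium pressing bar onto the long black mat, lying lengthways along it, then the two heels, in either order, the pale one onto the yellow mat and the dark one onto the green mat. Set each thing down the right way up in the middle of its mat without dropping it, let go of it, and do not disturb anything already set down.

Things in the scene. Friction and masses are not known exactly. Their poses are not given: they have to be found in the camera images.
- clamp (a joint): Toggle clamp angle, rad. 0 (start) = shut: level bar, 14 mm wide, its rubber foot on the pad, red handle upright. Grows as the handle swings down away from the stack and the bar rises. 1.85 = fully open, at its stop (bar upright leaning away from the stack, handle level). Over-centre spring: below about 0.9 it snaps back shut, above it snaps open and stays. Takes about 6 N at the grip.
- clamp_grip (a point): Point on the axis of the red round handle, 18 mm in diameter, 52 mm long, end 13 mm beyond this point. At the start 215 mm up, z up, y level from the stack to the clamp, x along the hinge; the frame turns with the clamp. Hinge axis: 85 mm below it (-z), parallel to x; the handle swings to +y. Stack centre: 145 mm along -y. The jig (base 100 x 300 x 20 mm) is fixed; its place and yaw vary.
- pad: Blue-painted pressure pad with a thin cork underside, 50 x 50 x 30 mm, on the middle of the aluminium bar, under the clamp's foot; underside 72 mm above the bench at the start. Origin: centre of its underside; z up; sides along x and y, x across the bar. 0.05 to 0.1 kg.
- caul: Aluminium pressing bar, 120 mm long (its y), 36 mm wide (x), 18 mm thick, bridging the two heels; underside 54 mm above the bench at the start, with a 54 mm wide free gap between the heels under its middle. Its y points along the jig, towards the clamp. Origin: centre of its underside; z up. 0.14 to 0.28 kg.
- heel_pale: Pale beech wooden shoe heel, thin black rubber underneath, D-shaped from above: 58 mm wide (its x), 62 mm long (its y: flat face at -31, straight sides to +2, then a half round of radius 29), 34 mm tall. Origin: centre of its underside; z up. At the start on the jig's plate, 20 mm up, under one end of the aluminium bar (which end varies; heels 116 mm apart). 0.06 to 0.13 kg.
- heel_dark: Dark brown walnut wooden shoe heel, thin black rubber underneath, D-shaped from above: 58 mm wide (its x), 62 mm long (its y: flat face at -31, straight sides to +2, then a half round of radius 29), 34 mm tall. Origin: centre of its underside; z up. At the start on the jig's plate, 20 mm up, under one end of the aluminium bar (which end varies; heels 116 mm apart). 0.06 to 0.13 kg.
- mat_long: Target for the bar: black rubber mat, 70 mm (x) by 150 mm (y), 4 mm thick, fixed flat on the bench, its long side along y. Origin: centre of its underside (on the bench top, height 0); z up.
- mat_blue: Target: blue square mat, 92 x 92 x 4 mm, fixed flat on the bench. Origin: centre of its underside (on the bench top, height 0); z up; sides along x and y.
- mat_yellow: Target: yellow square mat, 92 x 92 x 4 mm, fixed flat on the bench. Origin: centre of its underside (on the bench top, height 0); z up; sides along x and y.
- mat_green: Target: green square mat, 92 x 92 x 4 mm, fixed flat on the bench. Origin: centre of its underside (on the bench top, height 0); z up; sides along x and y.
There are look-alikes about, which are no part of the job. Leave any pink or purple look-alike of the mat_yellow alone.

How it is judged:
By the outcome, as a careful person would: the job done as asked, in the order asked, and still so for the second after the job is handed in, with the robot touching nothing.
It also fails if it takes over 128 s, if anything falls off the work surface, if the arm or the gripper's body presses on something with over 40 N, if the wrist force passes 120 N, or if a joint passes its speed limit or range.

ROBOT

A 7-joint arm with a two-finger parallel gripper is mounted at the origin on the work surface. World frame = base frame: x ahead of the robot, y to its left, z up, the work surface at z = 0. Lengths are in mm, angles in rad, forces in N, time in s.
With the tool pointing down it reaches from about 425 to 875 mm from the base axis. Payload 4.7 kg.
Tool frame: the origin (TCP) lies midway between the tips of the shut fingers; the grasp point (between the pads) lies 19 mm behind it; z points along the fingers, y is the line along which they close (so a half turn about z gives the same grasp; the last joint's range is limited). The gripper opens to 85 mm and grips with 20 to 120 N. Pads are 22 mm wide; open, the fingers measure 114 mm over their backs; the gripper's body (76 mm by 85 mm) begins 54 mm behind the grasp point. The pads swing forward as they close: fully open they stand 13 mm farther back than shut.
Start: joints at [1.125, 0.321, -0.07, 1.45, 0.023, 1.371, -0.057], TCP at [288.434, -582.521, 231.349] pointing down, gripper open.
Joint ranges: [-2.86, 2.86], [-0.3, 2.09], [-1.38, 1.24], [0.06, 2.45], [-1.56, 4.7], [0.09, 2.05], [-2.69, 2.69]. Speed limits (rad/s): [2.57, 2.57, 3.14, 3.14, 3.14, 3.14, 3.14].

INTERFACE

Orientations are given as [roll, pitch, yaw] about the fixed x, y, z axes, in that order (R = Rz(yaw) Ry(pitch) Rx(roll)).
In Python, from station import env gives the robot as it stands.
- The arm moves only by the tool jog_arm, never from a script. Its argument "motion" is a list of rows, each a list of 7 numbers: the closure in counts, from 0 (fully open) to 255 (shut), then the shift along the world's x, y, z in cm, then the turn, a rotation vector about the world's x, y, z in degrees. In form: [[hand, tx, ty, tz, rx, ry, rz], ...]. A call has 1 to 10 rows; each row is the pose to reach, as a shift and turn from the pose commanded when the call began; what a row does not reach only later rows make up. A row lasts 1/8 s, in which the tool goes at most 62.5 mm and 10.7 degrees, less where a joint would pass 70% of its speed; a pose out of reach is approached as far as the arm can. A call with a gripper value outside its range is refused whole. The fingers move at their own pace and stop on an object; the grip force is fixed at half the most. Time passes only in rows, so rows that repeat a pose let the fingers close. It gives the time, the measured TCP pose, the force, the opening and the grip force at its end, in the units of the state.
- env.get_obs(): the state, without advancing time (a new reading comes with each control period).
- env.camera(name): name is "side" or "top" or "wrist"; returns the picture (480x640x3 uint8, blue, green, red); there is no depth.
- env.camera_model(name): a dict with "fx", "fy", "cx", "cy" (pixels), "eye" and "attitude" of the camera in the world; the wrist camera has in their place "tool_from_camera" (4x4, takes a point from camera to tool coordinates, whose origin is the TCP and whose axes are the flange's). Camera axes: x right, y down, z forward; pixel columns grow to the right and rows downward; lengths in mm; the calibration is good to about 2 mm. A picture is of the moment at which its call begins: read the wrist's pose just before it. camera_model takes no time and is no camera call.
- env.hand_in(): hands the job in; it is judged then, once.
Trained networks look in the newest picture that a camera, given by its name, has taken for a name from the list of things; names that differ only in an ending like _2 or _b are one class to them, and where a whole thing is asked for, a point or a joint stands for the part that bears it (a point fixed in the world has none). Each returns a list of dicts, best first, with "score" (0 to 1); they miss things now and then, are a little off and sometimes report something else, mostly with a low value. They report only what shows in the picture. A call takes as long as a camera call. They do not tell look-alikes from the thing itself.
- env.search_frame(target, camera): "position" ([x, y, z] in mm, in the coordinates of the camera as it stood for that picture, good to about 4 mm: the middle of the surface that is visible of it).
- env.cut_out(target, camera): "mask" (480x640 bool, what is visible of it).
- env.spot_point(target, camera): "position" ([x, y, z] in mm, in the coordinates of the camera as it stood for that picture, good to about 4 mm: a listed point, or the origin of a listed thing).
The state is a dict: "clock": time; "qpos": joint angles; "dq": joint speeds; "effort": joint torques, N m; "position": TCP position; "tcp_rot": TCP orientation; "wrist_force": force on the tool from outside, world axes, zero at the start; "moment": the same for the moment, N m; "width": opening from 0.0 (shut) to 1.0 (fully open); "grip_force": force on a finger pad.
Only numpy, scipy, OpenCV 4.12 (cv2) and the standard library are available. Lean on these libraries where they do the work, as an engineer would, in place of code of your own. Each camera call takes 0.05 s, during which the arm holds its last target. There are 200 camera calls.

## Working session

There is one attempt and no reset: what is moved stays moved. The work goes in short steps, Python scripts to look and compute and a tool call to move; the robot and the scene stay as the last step left them, time stands still between calls to the robot, and variables do not carry over. Pictures are saved under pics/ and viewed, at most 14 in all, crops included, and the job is handed in when it is done.

Besides the shell and the picture viewer there is one more tool, called after "Request:" as name(argument=value, ...), one argument or row to a line, values as JSON. jog_arm: Moves the arm, as the interface text tells. Its arguments: {"type":"object","properties":{"motion":{"type":"array"}},"required":["motion"]}

```bash
ls; mkdir -p pics
cat > h.py <<'E'
import numpy as np, cv2
from scipy.spatial.transform import Rotation as R
from station import env
def pose(c):
    m=env.camera_model(c)
    if c=='wrist':
        o=env.get_obs(); T=np.eye(4); T[:3,:3]=rot(o['tcp_rot']); T[:3,3]=o['position']
        return T@np.array(m['tool_from_camera']), m
    T=np.eye(4); T[:3,:3]=rot(m['attitude']); T[:3,3]=m['eye']; return T,m
def rot(a):
    a=np.array(a,float)
    return a if a.shape==(3,3) else R.from_euler('xyz',a).as_matrix() if a.size==3 else R.from_quat(a).as_matrix()
def w(T,p): return (T@np.append(p,1))[:3]
def pix2z(T,m,u,v,z):
    d=T[:3,:3]@np.array([(u-m['cx'])/m['fx'],(v-m['cy'])/m['fy'],1]); return T[:3,3]+d*(z-T[2,3])/d[2]
def rectof(mask,T,m,z):
    v,u=np.nonzero(mask); P=np.array([pix2z(T,m,a,b,z)[:2] for a,b in zip(u,v)],np.float32)
    return cv2.minAreaRect(P)
E
python3 - <<'E'
from h import *
o=env.get_obs(); print(o)
for c in ['top','side']:
    im=env.camera(c); cv2.imwrite(f'pics/{c}0.png',im); T,m=pose(c); print(c,m)
    for n in ['clamp_grip','pad','caul','heel_pale','heel_dark','mat_long','mat_blue','mat_yellow','mat_green']:
        for r in env.spot_point(n,c)[:3]: print(n,round(r['score'],2),w(T,r['position']).round(0))
E
```

```text
pics
{'clock': 0.0, 'qpos': array([ 1.12511481,  0.32185337, -0.07005389,  1.45169297,  0.02259326,
        1.37081383, -0.05692649]), 'dq': array([ 2.01446267e-03, -9.40422988e-04, -1.45065643e-03,  4.44116596e-05,
        4.43988294e-04, -2.36386157e-03, -9.39877141e-04]), 'effort': array([-8.05194895e-05, -4.93581676e+01, -3.82126356e-01, -3.14337122e+01,
        1.30341266e-02,  1.11525648e-02,  2.30518708e-05]), 'position': array([ 288.13397334, -582.03141915,  230.19452699]), 'tcp_rot': array([-3.13961423e+00,  1.03196825e-04,  4.59755486e-01]), 'wrist_force': array([-1.10326706,  0.72959316,  0.02638053]), 'moment': array([-0.02118714, -0.0491552 ,  0.04730529]), 'grip_force': 0.0, 'width': 0.998249564578482}
top {'fx': 513.9168347538572, 'fy': 513.9168347538572, 'cx': 318.51771140550517, 'cy': 243.17625911826866, 'eye': array([ 257.27815415,  -88.197304  , 1099.91310287]), 'attitude': array([-2.94567826e+00,  4.03941992e-04, -1.55749123e+00])}
pad 0.84 [544.  46.  72.]
pad 0.7 [556. -14.  20.]
caul 0.64 [546.  44.  53.]
heel_pale 0.58 [554. -13.  18.]
mat_long 0.59 [ 450. -362.    2.]
mat_blue 0.86 [ 594. -201.    2.]
mat_yellow 0.75 [ 299. -393.    2.]
mat_yellow 0.7 [ 471. -189.   -2.]
mat_yellow 0.6 [ 317. -225.   -3.]
mat_green 0.89 [ 595. -350.   -0.]
mat_green 0.49 [ 471. -187.    2.]
side {'fx': 586.438761724728, 'fy': 586.438761724728, 'cx': 326.8655404567305, 'cy': 245.20311244132256, 'eye': array([366.07162167, 726.88683284, 998.83349941]), 'attitude': array([-2.36531355,  0.00873073, -3.04667445])}
clamp_grip 0.93 [508. 184. 214.]
pad 0.96 [546.  43.  75.]
pad 0.46 [546.  47.  52.]
caul 0.77 [548.  44.  52.]
heel_dark 0.88 [531. 105.  23.]
mat_blue 0.55 [ 594. -202.   -0.]
mat_yellow 0.97 [ 319. -220.   -1.]
mat_yellow 0.86 [ 296. -395.   -2.]
mat_yellow 0.74 [ 451. -362.   -1.]
mat_green 0.77 [ 598. -351.   -1.]
```

View pics/top0.png

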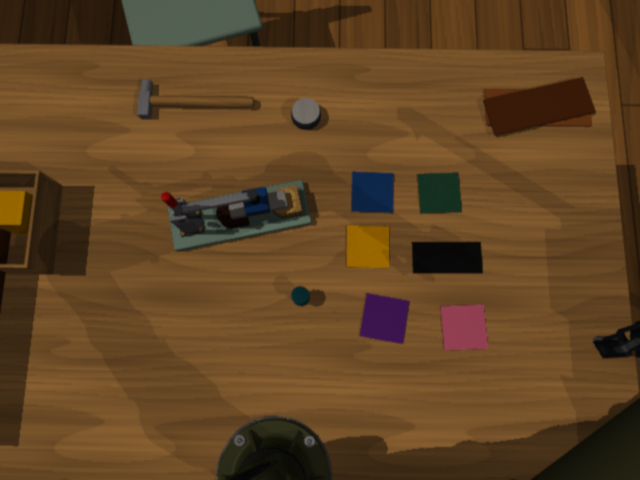

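View pics/side0.png

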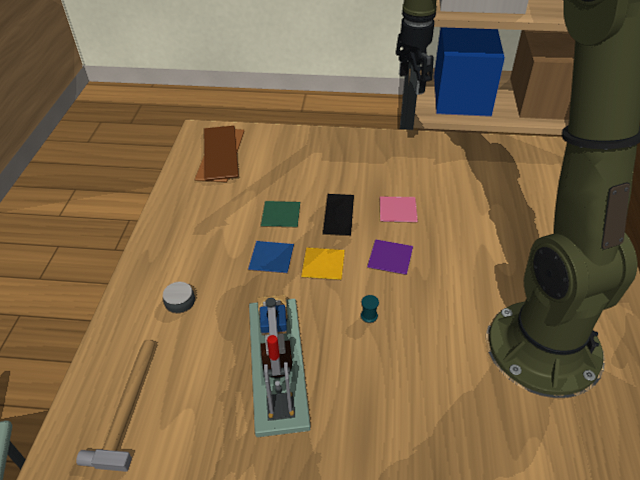

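The top view shows the jig centred near (240,215) px with the red handle at (168,198). The blue mat is at (373,192), green (440,193), yellow (368,246) and black (447,257). The purple and pink look-alikes are at (385,318) and (464,327). Next I'll measure the mats and the jig yaw.

Run:
```python
from h import *
im=env.camera('top'); T,m=pose('top')
from h import cv2
def wp(px,z): return np.array([pix2z(T,m,a,b,z)[:2] for a,b in px],np.float32)
boxes={'blue':(345,166,400,218),'green':(412,168,466,218),'yellow':(340,220,395,272),'black':(406,237,488,278)}
for k,(a,b,c,d) in boxes.items():
    s=im[b:d,a:c].astype(int); ref=s[s.shape[0]//2-4:s.shape[0]//2+4,s.shape[1]//2-4:s.shape[1]//2+4].reshape(-1,3).mean(0)
    mk=np.abs(s-ref).sum(2)<45; mk=cv2.morphologyEx(mk.astype(np.uint8),cv2.MORPH_OPEN,np.ones((3,3)))
    v,u=np.nonzero(mk); print(k,ref,[np.round(x,1) for x in cv2.minAreaRect(wp(zip(u+a,v+b),4))])
# jig
r=im[222:232,300-0:304]; ref=im[236,215].astype(int); print('plate colour',ref)
s=im[165:260,155:325].astype(int); mk=((s[...,1]-s[...,2])>25)&(s[...,1]>80)
v,u=np.nonzero(cv2.morphologyEx(mk.astype(np.uint8),cv2.MORPH_OPEN,np.ones((3,3)))); print('jig',cv2.minAreaRect(wp(zip(u+155,v+165),20)))
mk=((s[...,2]-s[...,1])>90); v,u=np.nonzero(mk); mk2=(u<35); print('red px',u[mk2].min()+155,u[mk2].max()+155,v[mk2].min()+165,v[mk2].max()+165)
for uv in [(168,198)]: print(pix2z(T,m,*uv,225))
cv2.imwrite('pics/crop.png',cv2.resize(im[160:265,150:330],None,fx=4,fy=4,interpolation=cv2.INTER_CUBIC))
```

```text
blue [74.296875 39.125    13.65625 ] [array([ 592.8, -201.7]), array([89.2, 90. ]), np.float64(89.2)]
green [31.671875 47.71875  21.59375 ] [array([ 592.9, -350.5]), array([90.4, 93. ]), np.float64(2.5)]
yellow [  0.      102.75    153.03125] [array([ 468.9, -190.9]), array([89.7, 90. ]), np.float64(89.3)]
black [7.671875 8.171875 8.59375 ] [array([ 448.1, -362.5]), array([ 65.8, 148. ]), np.float64(0.8)]
plate colour [84 98 82]Traceback (most recent call last):
  File "<stdin>", line 13, in <module>
cv2.error: OpenCV(4.12.0) /io/opencv/modules/imgproc/src/convhull.cpp:143: error: (-215:Assertion failed) total >= 0 && (depth == CV_32F || depth == CV_32S) in function 'convexHull'
```

Run:
```python
from h import *
im=env.camera('top'); T,m=pose('top')
def wp(px,z): return np.array([pix2z(T,m,a,b,z)[:2] for a,b in px],np.float32)
s=im[165:260,155:325].astype(int)
mk=((s[...,1]-s[...,2])>8)&(s[...,1]>s[...,0]+3)&(s[...,1]>70)
mk=cv2.morphologyEx(mk.astype(np.uint8),cv2.MORPH_OPEN,np.ones((2,2)))
v,u=np.nonzero(mk); P=wp(zip(u+155,v+165),20); r=cv2.minAreaRect(P); print('jig',len(u),r); print(cv2.boxPoints(r))
mk=((s[...,2]-s[...,1])>60)&(s[...,1]<60); v,u=np.nonzero(mk); k=u<40
print('red',[(a.min(),a.max()) for a in (u[k]+155,v[k]+165)])
cv2.imwrite('pics/crop.png',cv2.resize(im[160:265,150:330],None,fx=4,fy=4,interpolation=cv2.INTER_CUBIC))
```

```text
jig 1377 ((530.3477783203125, 85.85636901855469), (96.94124603271484, 295.746337890625), 12.707736015319824)
[[450.5356   219.4449  ]
 [515.59326  -69.05709 ]
 [610.1599   -47.732162]
 [545.1023   240.76984 ]]
red [(np.int64(161), np.int64(169)), (np.int64(192), np.int64(200))]
```

View pics/crop.png

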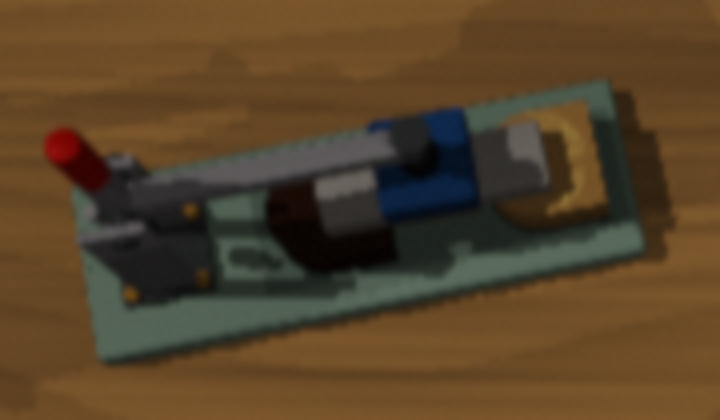

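Run:
```python
from h import *
T,m=pose('top'); print(pix2z(T,m,165.8,196.3,228))
T,m=pose('side')
im=env.camera('side')[320:375,255:295].astype(int); v,u=np.nonzero((im[...,2]>130)&(im[...,1]<60)); print(u.min()+255,u.max()+255,v.min()+320,v.max()+320)
```

```text
[510.92976586 184.61200206 228.        ]
267 276 335 358
```

Request:
jog_arm(
  motion=[
    [0, 4, 12, 4, 0, 0, 10],
    [0, 8, 24, 8, 0, 0, 20],
    [0, 12, 36, 8, 0, 0, 30],
    [0, 16, 48, 8, 0, 0, 40],
    [0, 19, 55, 8, 0, 0, 50],
    [0, 22, 62, 8, 0, 0, 60],
    [0, 22, 69, 8, 0, 0, 70],
    [0, 22, 76, 8, 0, 0, 76],
    [0, 22, 76, 8, 0, 0, 76],
    [0, 22, 76, 8, 0, 0, 76],
  ],
)

```text
clock: 2.4
position: [468.6, 9.6, 304.9]
tcp_rot: [3.14, 0.001, 1.786]
wrist_force: [1.3, -0.2, -1.1]
width: 0.997
grip_force: 0.0
```

Request:
jog_arm(
  motion=[
    [0, 2, 6, 0, 0, 0, 0],
    [0, 4, 12, 0, 0, 0, 0],
    [0, 4.2, 17.5, 0, 0, 0, 0.5],
    [0, 4.2, 17.5, 0, 0, 0, 0.5],
    [0, 4.2, 17.5, 0, 0, 0, 0.5],
  ],
)

```text
clock: 3.02
position: [510.4, 182.1, 304.2]
tcp_rot: [-3.141, 0.001, 1.795]
wrist_force: [-0.4, -0.6, 0.4]
width: 1.003
grip_force: 0.0
```

Run:
```python
from h import *
print(env.get_obs()['position'])
im=env.camera('wrist');T,m=pose('wrist'); cv2.imwrite('pics/w1.png',im)
for n in ['clamp_grip','pad','caul','heel_pale','heel_dark']:
    for r in env.spot_point(n,'wrist')[:2]: print(n,round(r['score'],2),w(T,r['position']).round(0))
```

```text
[510.38874307 182.08657117 304.2271204 ]
clamp_grip 0.79 [516. 187. 216.]
pad 0.94 [544.  46.  71.]
heel_dark 0.91 [533. 106.  13.]
```

View pics/w1.png

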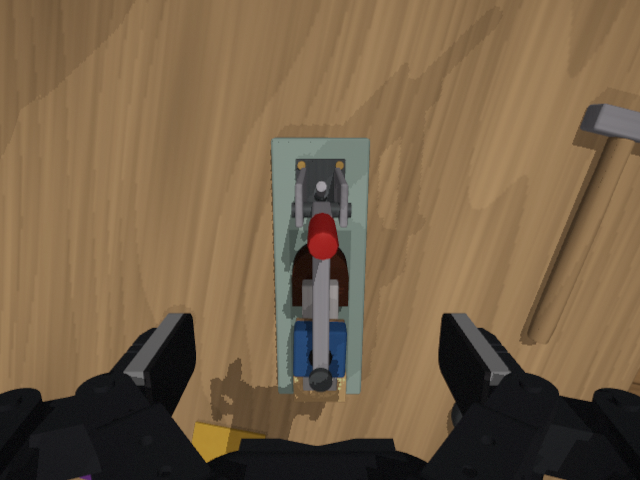

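The handle at (323,235) px lies between the fingers and the jig lines up with the tool. I'll descend and grip the handle.

Request:
jog_arm(
  motion=[
    [0, 0.2, 0.2, -6, 0, 0, 0],
    [0, 0.2, 0.2, -11.4, 0, 0, 0],
    [0, 0.2, 0.2, -11.4, 0, 0, 0],
    [255, 0.2, 0.2, -11.4, 0, 0, 0],
    [255, 0.2, 0.2, -11.4, 0, 0, 0],
    [255, 0.2, 0.2, -11.4, 0, 0, 0],
    [255, 0.2, 0.2, -11.4, 0, 0, 0],
    [255, 0.2, 0.2, -11.4, 0, 0, 0],
  ],
)

```text
clock: 4.32
position: [513.2, 184.8, 191.6]
tcp_rot: [3.139, 0.0, 1.795]
wrist_force: [0.5, -0.3, 6.0]
width: 0.189
grip_force: 58.4
```

Request:
jog_arm(
  motion=[
    [255, -0.23, 1.04, -0.09, -9.8, -2.2, 0],
    [255, -0.46, 2.06, -0.37, -19.5, -4.4, 0],
    [255, -0.68, 3.0, -0.82, -29.3, -6.6, 0],
    [255, -0.87, 3.86, -1.44, -39, -8.8, 0],
    [255, -1.04, 4.6, -2.2, -48.8, -11, 0],
    [255, -1.17, 5.2, -3.08, -58.6, -13.2, 0],
    [255, -1.26, 5.58, -3.85, -66.4, -14.9, 0],
    [255, -1.26, 5.58, -3.85, -66.4, -14.9, 0],
    [255, -1.26, 5.58, -3.85, -66.4, -14.9, 0],
  ],
)

```text
clock: 5.45
position: [499.9, 244.2, 149.1]
tcp_rot: [-3.135, 1.181, 1.806]
wrist_force: [2.4, 10.0, -3.7]
width: 0.193
grip_force: 61.2
```

Request:
jog_arm(
  motion=[
    [0, 0, 0, 0, 0, 0, 0],
    [0, 0, 0, 0, 0, 0, 0],
    [0, 0, 0, 0, 0, 0, 0],
    [0, 0, 0, 0, 0, 0, 0],
    [0, 0, 0, 0, 0, 0, 0],
    [0, 0, 0, 0, 0, 0, 0],
  ],
)

```text
clock: 6.2
position: [499.8, 240.3, 151.9]
tcp_rot: [-3.133, 1.188, 1.801]
wrist_force: [-0.7, 0.2, 0.6]
width: 0.999
grip_force: 0.0
```

Run:
```python
from h import *
cv2.imwrite('pics/s2.png',env.camera('side')[180:480,120:520])
```

```text
(no output)
```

View pics/s2.png

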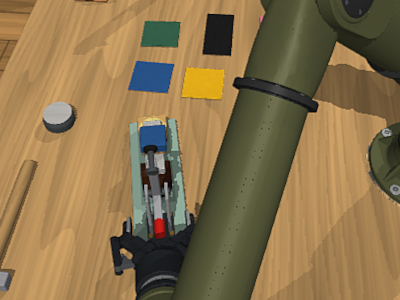

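Request:
jog_arm(
  motion=[
    [0, -1, 4.5, 1.9, 0, 0, 0],
    [0, -2, 9, 3.7, 0, 0, 0],
    [0, -2, 9, 8, 10, 2.2, 0],
    [0, -2, 9, 14, 20, 4.5, 0],
    [0, -2, 9, 20, 30, 6.7, 0],
    [0, -2, 9, 22, 40, 9, 0],
    [0, -2, 9, 22, 50, 11.2, 0],
    [0, -2, 9, 22, 60, 13.4, 0],
    [0, -2, 9, 22, 66.4, 14.9, 0],
    [0, -2, 9, 22, 66.4, 14.9, 0],
  ],
)

```text
clock: 7.5
position: [481.2, 327.1, 372.8]
tcp_rot: [3.14, 0.002, 1.789]
wrist_force: [-0.2, 0.4, 0.2]
width: 0.999
grip_force: 0.0
```

Request:
jog_arm(
  motion=[
    [0, 1.5, -6, 0, 0, 0, 0],
    [0, 3, -12, 0, 0, 0, 0],
    [0, 4.5, -18, 0, 0, 0, 0],
    [0, 6, -24, 0, 0, 0, 0],
    [0, 6.4, -28.3, -6, 0, 0, 0],
    [0, 6.4, -28.3, -10, 0, 0, 0],
    [0, 6.4, -28.3, -10, 0, 0, 0],
  ],
)

```text
clock: 8.38
position: [541.0, 48.0, 267.4]
tcp_rot: [-3.131, 0.0, 1.797]
wrist_force: [-0.0, 0.1, 0.6]
width: 0.998
grip_force: 0.0
```

Run:
```python
from h import *
o=env.get_obs();print(o['position'],o['tcp_rot'])
im=env.camera('wrist');T,m=pose('wrist'); cv2.imwrite('pics/w3.png',im)
for n in ['pad','caul','heel_pale','heel_dark']:
    for r in env.spot_point(n,'wrist')[:2]: print(n,round(r['score'],2),w(T,r['position']).round(0))
    for r in env.cut_out(n,'wrist')[:1]:
        print(' mask',r['mask'].sum(),rectof(r['mask'],T,m,{'pad':102,'caul':72}.get(n,54)))
```

```text
[541.01850014  48.04436344 267.38504222] [-3.13125039e+00  5.77900921e-05  1.79685876e+00]
pad 0.71 [547.  46.  73.]
 mask 4331 ((546.854248046875, 48.023643493652344), (50.05124282836914, 53.06526184082031), 11.133645057678223)
 mask 3292 ((548.2387084960938, 45.417388916015625), (37.47736358642578, 122.02710723876953), 12.854619026184082)
 mask 1817 ((562.5593872070312, -16.603878021240234), (57.865020751953125, 48.69739532470703), 11.952930450439453)
heel_dark 0.57 [537. 107.  20.]
 mask 3106 ((535.3298950195312, 103.80492401123047), (59.41374588012695, 61.40255355834961), 12.981799125671387)
```

View pics/w3.png

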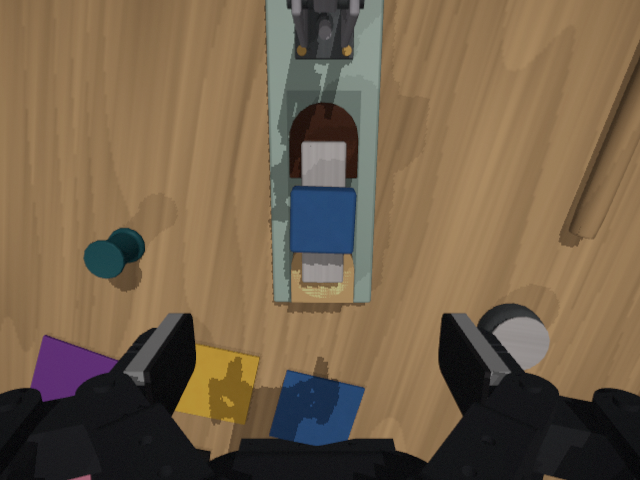

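The pad at (323,218) px is on the bar with the clamp clear. The dark heel's round end faces the clamp and the pale heel's faces away. I'll grip the pad.

Request:
jog_arm(
  motion=[
    [0, 0.65, -0.2, -6, 0, 0, 0],
    [0, 0.65, -0.2, -12, 0, 0, 0],
    [0, 0.65, -0.2, -19, 0, 0, 0],
    [0, 0.65, -0.2, -19, 0, 0, 0],
    [255, 0.65, -0.2, -19, 0, 0, 0],
    [255, 0.65, -0.2, -19, 0, 0, 0],
    [255, 0.65, -0.2, -19, 0, 0, 0],
    [255, 0.65, -0.2, -19, 0, 0, 0],
  ],
)

```text
clock: 9.82
position: [553.0, 45.7, 85.5]
tcp_rot: [3.135, 0.001, 1.795]
wrist_force: [-0.6, 0.4, 5.9]
width: 0.567
grip_force: 63.3
```

Request:
jog_arm(
  motion=[
    [0, 0, 0, 0, 0, 0, 0],
    [0, 0, 0, 0, 0, 0, 0],
    [0, 0, 0, -0.9, 0, 0, 0],
    [0, 0, 0, -0.9, 0, 0, 0],
    [0, 0, 0, -0.9, 0, 0, 0],
    [255, 0, 0, -0.9, 0, 0, 0],
    [255, 0, 0, -0.9, 0, 0, 0],
    [255, 0, 0, -0.9, 0, 0, 0],
    [255, 0, 0, -0.9, 0, 0, 0],
    [255, 0, 0, -0.9, 0, 0, 0],
  ],
)

```text
clock: 11.08
position: [550.8, 45.4, 73.4]
tcp_rot: [3.14, 0.0, 1.795]
wrist_force: [-0.2, -0.8, 3.9]
width: 0.577
grip_force: 62.9
```

Request:
jog_arm(
  motion=[
    [255, 0, 0, 2, 0, 0, 0],
    [255, 0, 0, 6, 0, 0, 0],
    [255, 0, 0, 12, 0, 0, 0],
    [255, 0, 0, 12, 0, 0, 0],
    [255, 0, 0, 12, 0, 0, 0],
  ],
)

```text
clock: 11.7
position: [549.5, 45.2, 192.0]
tcp_rot: [-3.14, -0.0, 1.795]
wrist_force: [-0.2, 0.1, -0.4]
width: 0.575
grip_force: 62.7
```

Run:
```python
from h import *
o=env.get_obs();print(o['position'],o['tcp_rot'],o['width'])
im=env.camera('wrist');T,m=pose('wrist'); cv2.imwrite('pics/w4.png',im)
for n,z in [('pad',0),('caul',72)]:
    for r in env.spot_point(n,'wrist')[:2]: print(n,round(r['score'],2),w(T,r['position']).round(0))
    for r in env.cut_out(n,'wrist')[:1]: print(' mask',r['mask'].sum(),rectof(r['mask'],T,m,z) if z else '')
```

```text
[549.54576023  45.24715121 192.00031258] [-3.14019927e+00 -8.81119936e-05  1.79498362e+00] 0.5745762209983896
pad 0.69 [547.  46. 190.]
 mask 25233 
caul 0.84 [544.  41.  52.]
 mask 6540 ((539.0227661132812, 67.60826873779297), (36.83463668823242, 75.27525329589844), 12.459493637084961)
```

View pics/w4.png

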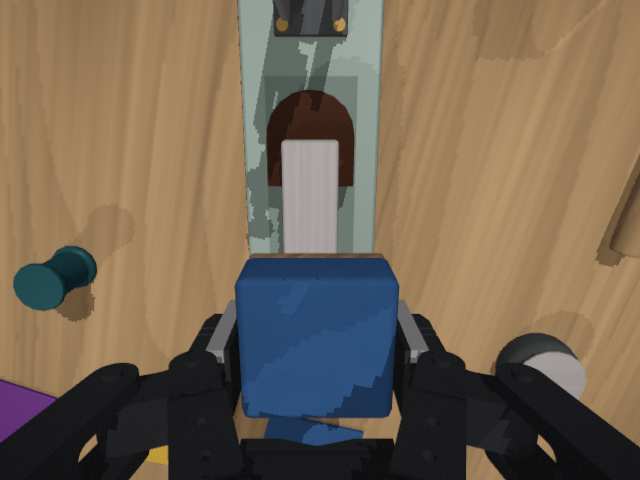

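The pad is held square in the fingers (240–395 px) and the bar and heels stayed put. Next I'll carry it to the blue mat.

Request:
jog_arm(
  motion=[
    [255, 1.1, -5.5, 0, 0, 0, -4],
    [255, 2.2, -11, 0, 0, 0, -8],
    [255, 3.3, -17, 0, 0, 0, -12.9],
    [255, 4.4, -22, 0, 0, 0, -12.9],
    [255, 4.4, -24.9, -3, 0, 0, -12.9],
    [255, 4.4, -24.9, -9, 0, 0, -12.9],
    [255, 4.4, -24.9, -15, 0, 0, -12.9],
    [255, 4.4, -24.9, -15, 0, 0, -12.9],
    [255, 4.4, -24.9, -15, 0, 0, -12.9],
  ],
)

```text
clock: 13.08
position: [595.6, -204.0, 44.7]
tcp_rot: [3.139, 0.001, 1.57]
wrist_force: [0.1, -1.3, 0.7]
width: 0.572
grip_force: 62.5
```

Request:
jog_arm(
  motion=[
    [255, -0.2, 0, -2, 0, 0, 0],
    [255, -0.2, 0, -3.2, 0, 0, 0],
    [255, -0.2, 0, -3.6, 0, 0, 0],
    [255, -0.2, 0, -3.6, 0, 0, 0],
    [255, -0.2, 0, -3.6, 0, 0, 0],
    [255, -0.2, 0, -3.6, 0, 0, 0],
  ],
)

```text
clock: 13.82
position: [592.6, -203.8, 7.3]
tcp_rot: [3.141, 0.0, 1.57]
wrist_force: [0.8, -0.8, -1.2]
width: 0.572
grip_force: 62.6
```

Request:
jog_arm(
  motion=[
    [255, 0, 0, -0.1, 0, 0, 0],
    [255, 0, 0, -0.2, 0, 0, 0],
    [255, 0, 0, -0.2, 0, 0, 0],
    [255, 0, 0, -0.2, 0, 0, 0],
  ],
)

```text
clock: 14.32
position: [592.4, -203.7, 5.4]
tcp_rot: [3.141, 0.0, 1.57]
wrist_force: [-2.3, 0.5, 5.3]
width: 0.573
grip_force: 63.2
```

Request:
jog_arm(
  motion=[
    [0, 0, 0, 0, 0, 0, 0],
    [0, 0, 0, 0, 0, 0, 0],
    [0, 0, 0, 0, 0, 0, 0],
    [0, 0, 0, 0, 0, 0, 0],
    [0, 0, 0, 3, 0, 0, 0],
    [0, 0, 0, 8, 0, 0, 0],
    [0, 0, 0, 14, 0, 0, 0],
    [0, 0, 0, 20, 0, 0, 0],
  ],
)

```text
clock: 15.32
position: [592.0, -203.6, 206.6]
tcp_rot: [3.142, 0.0, 1.57]
wrist_force: [0.3, -0.1, 0.7]
width: 0.998
grip_force: 0.0
```

Request:
jog_arm(
  motion=[
    [0, -1, 6, 0, 0, 0, 3],
    [0, -2, 12, 0, 0, 0, 8],
    [0, -3, 18, 0, 0, 0, 12.9],
    [0, -4.4, 24.8, 0, 0, 0, 12.9],
    [0, -4.4, 24.8, 0, 0, 0, 12.9],
    [0, -4.4, 24.8, 0, 0, 0, 12.9],
    [0, -4.4, 24.8, 0, 0, 0, 12.9],
  ],
)

```text
clock: 16.2
position: [548.7, 42.1, 204.8]
tcp_rot: [-3.142, 0.001, 1.792]
wrist_force: [-0.3, -0.8, -0.8]
width: 1.002
grip_force: 0.0
```

Run:
```python
from h import *
o=env.get_obs();print(o['position'],o['tcp_rot'],o['width'])
im=env.camera('wrist');T,m=pose('wrist'); cv2.imwrite('pics/w5.png',im)
for n,z in [('caul',72)]:
    for r in env.spot_point(n,'wrist')[:2]: print(n,round(r['score'],2),w(T,r['position']).round(0))
    for r in env.cut_out(n,'wrist')[:1]: print(' mask',r['mask'].sum(),rectof(r['mask'],T,m,z) if z else '')
im=env.camera('top');T,m=pose('top')
for r in env.cut_out('pad','top')[:2]: print(r['score'],rectof(r['mask'],T,m,30))
```

```text
[548.65866584  42.06227532 204.79464577] [-3.14154428e+00  8.93465794e-04  1.79174148e+00] 1.0017564372323464
 mask 8885 ((544.79736328125, 45.290225982666016), (35.75302505493164, 119.11854553222656), 12.635107040405273)
0.65 ((587.6409912109375, -202.62814331054688), (56.36610794067383, 53.952945709228516), 0.7557905316352844)
0.5 ((557.456787109375, 23.150375366210938), (40.594749450683594, 71.78215026855469), 13.148842811584473)
```

View pics/w5.png

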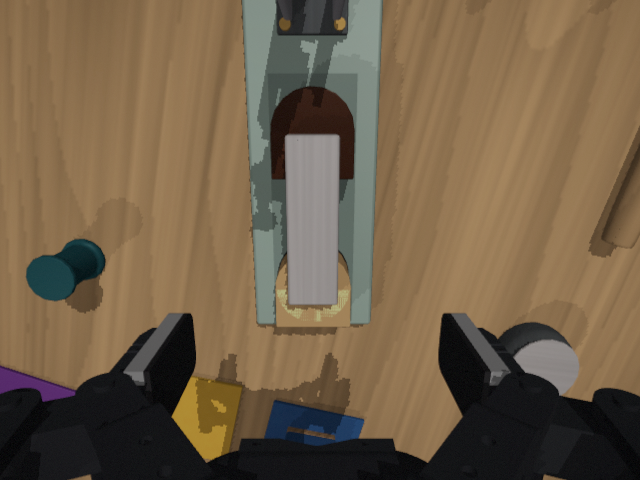

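Both heels' round ends point to the clamp, and the bar runs from (312,135) to (312,305) px. I'll grip the bar.

Request:
jog_arm(
  motion=[
    [0, -0.3, 0.3, -6, 0, 0, 0],
    [0, -0.3, 0.3, -11, 0, 0, 0],
    [0, -0.3, 0.3, -14, 0, 0, 0],
    [0, -0.3, 0.3, -14, 0, 0, 0],
    [0, -0.3, 0.3, -14, 0, 0, 0],
    [0, -0.3, 0.3, -14, 0, 0, 0],
  ],
)

```text
clock: 17.2
position: [546.8, 47.5, 66.8]
tcp_rot: [3.138, 0.0, 1.795]
wrist_force: [-0.5, 0.9, 0.6]
width: 0.999
grip_force: 0.0
```

Request:
jog_arm(
  motion=[
    [0, -0.1, -0.2, -1.2, 0, 0, 0],
    [0, -0.1, -0.2, -1.2, 0, 0, 0],
    [255, -0.1, -0.2, -1.2, 0, 0, 0],
    [255, -0.1, -0.2, -1.2, 0, 0, 0],
    [255, -0.1, -0.2, -1.2, 0, 0, 0],
    [255, -0.1, -0.2, -1.2, 0, 0, 0],
    [255, -0.1, -0.2, -1.2, 0, 0, 0],
  ],
)

```text
clock: 18.08
position: [544.8, 45.5, 53.3]
tcp_rot: [3.14, 0.0, 1.795]
wrist_force: [-0.5, 0.0, 2.6]
width: 0.403
grip_force: 60.4
```

Request:
jog_arm(
  motion=[
    [255, 0, 0, 2, 0, 0, 0],
    [255, 0, 0, 7, 0, 0, 0],
    [255, 0, 0, 13, 0, 0, 0],
    [255, -1, -5.5, 13, 0, 0, -4],
    [255, -2, -11, 13, 0, 0, -8],
    [255, -4, -16.5, 13, 0, 0, -12],
    [255, -5.5, -22, 13, 0, 0, -12],
    [255, -7, -28, 13, 0, 0, -12],
    [255, -8.5, -34, 13, 0, 0, -12],
    [255, -9.6, -40, 13, 0, 0, -12],
  ],
)

```text
clock: 19.32
position: [446.9, -356.1, 182.3]
tcp_rot: [-3.141, -0.001, 1.586]
wrist_force: [1.2, -0.2, -1.4]
width: 0.404
grip_force: 60.3
```

Request:
jog_arm(
  motion=[
    [255, 0, 0, 0, 0, 0, 0],
    [255, 0, 0, 0, 0, 0, 0],
    [255, 0, 0, 0, 0, 0, 0],
  ],
)

```text
clock: 19.7
position: [449.0, -352.7, 182.4]
tcp_rot: [-3.141, -0.001, 1.588]
wrist_force: [0.1, 0.1, -1.9]
width: 0.404
grip_force: 60.3
```

Run:
```python
from h import *
o=env.get_obs();p=o['position'];print(p)
im=env.camera('wrist');T,m=pose('wrist')
for r in env.cut_out('caul','wrist')[:1]:
    v,u=np.nonzero(r['mask']); P=np.array([pix2z(T,m,a,b,p[2]+18.7)[:2]-p[:2] for a,b in zip(u,v)])
    print(r['score'],P.min(0),P.max(0),rectof(r['mask'],T,m,p[2]+18.7))
for r in env.cut_out('mat_long','wrist')[:1]: print(r['score'],rectof(r['mask'],T,m,4))
```

```text
[ 448.9596061  -352.66967233  182.38447232]
0.67 [-18.66355094 -41.60176406] [18.20315655 60.42352517] ((448.7011413574219, -343.2586669921875), (36.08119583129883, 102.01396942138672), 0.5703321099281311)
0.38 ((593.8892822265625, -349.5653381347656), (92.67705535888672, 92.04243469238281), 2.826185941696167)
```

Request:
jog_arm(
  motion=[
    [255, 0, -1.0, -6, 0, 0, 0],
    [255, 0, -1.0, -12, 0, 0, 0],
    [255, 0, -1.0, -16, 0, 0, 0],
    [255, 0, -1.0, -17.3, 0, 0, 0],
    [255, 0, -1.0, -17.5, 0, 0, 0],
    [255, 0, -1.0, -17.5, 0, 0, 0],
    [255, 0, -1.0, -17.5, 0, 0, 0],
    [255, 0, -1.0, -17.5, 0, 0, 0],
  ],
)

```text
clock: 20.85
position: [448.9, -365.1, 9.0]
tcp_rot: [3.14, 0.001, 1.586]
wrist_force: [-0.2, 0.6, -0.9]
width: 0.407
grip_force: 60.3
```

Request:
jog_arm(
  motion=[
    [255, 0, 0.1, -0.3, 0, 0, 0],
    [255, 0, 0.1, -0.4, 0, 0, 0],
    [255, 0, 0.1, -0.4, 0, 0, 0],
    [255, 0, 0.1, -0.4, 0, 0, 0],
  ],
)

```text
clock: 21.35
position: [448.3, -363.7, 3.8]
tcp_rot: [3.142, 0.0, 1.586]
wrist_force: [1.0, 0.7, -1.2]
width: 0.409
grip_force: 60.3
```

Request:
jog_arm(
  motion=[
    [255, 0, 0, -0.1, 0, 0, 0],
    [255, 0, 0, -0.1, 0, 0, 0],
    [255, 0, 0, -0.1, 0, 0, 0],
  ],
)

```text
clock: 21.72
position: [448.4, -363.8, 3.4]
tcp_rot: [3.141, 0.0, 1.585]
wrist_force: [-2.2, 1.9, 4.2]
width: 0.409
grip_force: 63.9
```

Contact. I'll release the bar, lift, and return over the heels.

Request:
jog_arm(
  motion=[
    [0, 0, 0, 0, 0, 0, 0],
    [0, 0, 0, 0, 0, 0, 0],
    [0, 0, 0, 0, 0, 0, 0],
    [0, 0, 0, 0, 0, 0, 0],
    [0, 0, 0, 3, 0, 0, 0],
    [0, 0, 0, 8, 0, 0, 0],
    [0, 0, 0, 14, 0, 0, 0],
    [0, 0, 0, 20, 0, 0, 0],
  ],
)

```text
clock: 22.72
position: [448.0, -363.5, 204.6]
tcp_rot: [3.142, 0.0, 1.585]
wrist_force: [1.4, -0.4, -0.1]
width: 1.001
grip_force: 0.0
```

Request:
jog_arm(
  motion=[
    [0, 1.5, 6, 0, 0, 0, 3],
    [0, 3, 12, 0, 0, 0, 8],
    [0, 5, 18, 0, 0, 0, 12],
    [0, 6.5, 24, 0, 0, 0, 12],
    [0, 8, 30, 0, 0, 0, 12],
    [0, 9.5, 36, 0, 0, 0, 12],
    [0, 10, 39, 0, 0, 0, 12],
    [0, 10, 39, 0, 0, 0, 12],
    [0, 10, 39, 0, 0, 0, 12],
    [0, 10, 39, 0, 0, 0, 12],
  ],
)

```text
clock: 23.98
position: [548.2, 24.4, 202.9]
tcp_rot: [-3.141, 0.001, 1.792]
wrist_force: [-0.1, -0.6, -1.1]
width: 1.005
grip_force: 0.0
```

Run:
```python
from h import *
o=env.get_obs();print(o['position'],o['tcp_rot'],o['width'])
im=env.camera('wrist');T,m=pose('wrist'); cv2.imwrite('pics/w6.png',im)
for n,z in [('heel_pale',54),('heel_dark',54)]:
    for r in env.spot_point(n,'wrist')[:2]: print(n,round(r['score'],2),w(T,r['position']).round(0))
    for r in env.cut_out(n,'wrist')[:1]: print(' mask',r['mask'].sum(),rectof(r['mask'],T,m,z) if z else '')
env.camera('top');T,m=pose('top')
for r in env.cut_out('caul','top')[:1]: print(r['score'],rectof(r['mask'],T,m,22))
```

```text
[548.17617546  24.37268237 202.88403619] [-3.14149449e+00  6.47967806e-04  1.79205855e+00] 1.0052228635254858
heel_pale 0.61 [555. -11.  18.]
 mask 6063 ((556.0890502929688, -6.312690734863281), (57.668052673339844, 69.94893646240234), 13.628026008605957)
heel_dark 0.66 [532. 105.  17.]
 mask 7428 ((531.8770141601562, 103.13936614990234), (57.8101921081543, 60.952430725097656), 12.617415428161621)
0.62 ((444.9621276855469, -364.2727966308594), (38.82145690917969, 122.2103271484375), 0.7579627633094788)
```

View pics/w6.png

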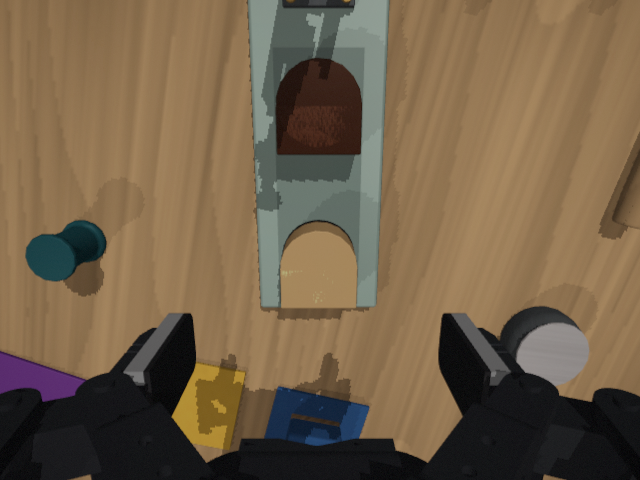

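Both heels show: pale at (320,265) px and dark at (318,107), aligned with the jig. Pale goes first.

Request:
jog_arm(
  motion=[
    [0, 1.2, -4.7, 0, 0, 0, 0],
    [0, 1.2, -4.7, -6, 0, 0, 0],
    [0, 1.2, -4.7, -12, 0, 0, 0],
    [0, 1.2, -4.7, -16, 0, 0, 0],
    [0, 1.2, -4.7, -16.5, 0, 0, 0],
    [0, 1.2, -4.7, -16.5, 0, 0, 0],
    [0, 1.2, -4.7, -16.5, 0, 0, 0],
    [0, 1.2, -4.7, -16.5, 0, 0, 0],
  ],
)

```text
clock: 25.32
position: [561.6, -20.6, 39.7]
tcp_rot: [3.138, 0.001, 1.795]
wrist_force: [0.8, -0.6, -0.3]
width: 0.996
grip_force: 0.0
```

Request:
jog_arm(
  motion=[
    [0, -0.1, -0.2, -1.5, 0, 0, 0],
    [0, -0.1, -0.2, -1.5, 0, 0, 0],
    [255, -0.1, -0.2, -1.5, 0, 0, 0],
    [255, -0.1, -0.2, -1.5, 0, 0, 0],
    [255, -0.1, -0.2, -1.5, 0, 0, 0],
    [255, -0.1, -0.2, -1.5, 0, 0, 0],
    [255, -0.1, -0.2, -1.5, 0, 0, 0],
  ],
)

```text
clock: 26.2
position: [559.7, -22.6, 23.2]
tcp_rot: [3.141, 0.0, 1.795]
wrist_force: [0.9, 0.3, 2.3]
width: 0.67
grip_force: 65.6
```

Request:
jog_arm(
  motion=[
    [255, 0, 0, 2, 0, 0, 0],
    [255, 0, 0, 7, 0, 0, 0],
    [255, 0, 0, 13, 0, 0, 0],
    [255, -2.5, -5, 13, 0, 0, -4],
    [255, -5, -10, 13, 0, 0, -8],
    [255, -7.5, -15, 13, 0, 0, -12.8],
    [255, -9, -18, 13, 0, 0, -12.8],
    [255, -9, -18, 13, 0, 0, -12.8],
    [255, -9, -18, 13, 0, 0, -12.8],
    [255, -9, -18, 13, 0, 0, -12.8],
  ],
)

```text
clock: 27.45
position: [469.8, -201.1, 152.6]
tcp_rot: [-3.141, -0.0, 1.574]
wrist_force: [-0.2, 0.2, -1.2]
width: 0.672
grip_force: 65.3
```

Run:
```python
from h import *
o=env.get_obs();p=o['position'];print(p)
im=env.camera('wrist');T,m=pose('wrist');cv2.imwrite('pics/w7.png',im)
for r in env.cut_out('heel_pale','wrist')[:1]:
    v,u=np.nonzero(r['mask']); P=np.array([pix2z(T,m,a,b,p[2]+30.8)[:2]-p[:2] for a,b in zip(u,v)])
    print(r['score'],P.min(0),P.max(0))
for r in env.spot_point('heel_pale','wrist')[:1]: print(w(T,r['position'])-p)
```

```text
[ 469.8133924  -201.08704014  152.59459205]
0.71 [-29.11473888 -18.37271184] [28.8121678  49.93602612]
[-2.66010698 12.22450446 -6.06789152]
```

View pics/w7.png

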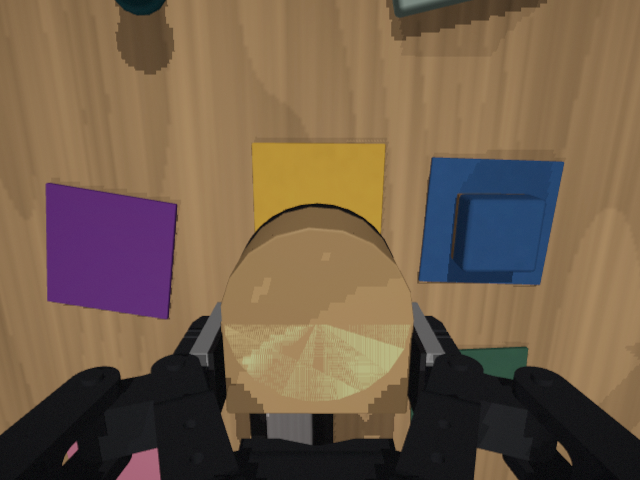

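The pale heel is held square, and the pad sits well on the blue mat. I'll lower the heel.

Request:
jog_arm(
  motion=[
    [255, 0, -0.2, -6, 0, 0, 0],
    [255, 0, -0.2, -11, 0, 0, 0],
    [255, 0, -0.2, -13.5, 0, 0, 0],
    [255, 0, -0.2, -14, 0, 0, 0],
    [255, 0, -0.2, -14.2, 0, 0, 0],
    [255, 0, -0.2, -14.2, 0, 0, 0],
    [255, 0, -0.2, -14.2, 0, 0, 0],
    [255, 0, -0.2, -14.2, 0, 0, 0],
  ],
)

```text
clock: 28.6
position: [469.7, -204.8, 11.6]
tcp_rot: [3.14, 0.0, 1.572]
wrist_force: [-0.4, 0.9, -1.4]
width: 0.67
grip_force: 65.2
```

Request:
jog_arm(
  motion=[
    [255, 0, 0, -0.1, 0, 0, 0],
    [255, 0, 0, -0.2, 0, 0, 0],
    [255, 0, 0, -0.2, 0, 0, 0],
    [255, 0, 0, -0.2, 0, 0, 0],
  ],
)

```text
clock: 29.1
position: [469.2, -204.6, 8.8]
tcp_rot: [-3.142, 0.0, 1.572]
wrist_force: [0.3, -0.1, -1.0]
width: 0.667
grip_force: 65.2
```

Request:
jog_arm(
  motion=[
    [255, 0, 0.1, -0.1, 0, 0, 0],
    [255, 0, 0.1, -0.2, 0, 0, 0],
    [255, 0, 0.1, -0.2, 0, 0, 0],
    [255, 0, 0.1, -0.2, 0, 0, 0],
  ],
)

```text
clock: 29.6
position: [469.3, -203.5, 7.2]
tcp_rot: [3.141, -0.0, 1.572]
wrist_force: [-1.7, 2.2, 5.6]
width: 0.667
grip_force: 65.8
```

Request:
jog_arm(
  motion=[
    [0, 0, 0, 0, 0, 0, 0],
    [0, 0, 0, 0, 0, 0, 0],
    [0, 0, 0, 0, 0, 0, 0],
    [0, 0, 0, 0, 0, 0, 0],
    [0, 0, 0, 3, 0, 0, 0],
    [0, 0, 0, 8, 0, 0, 0],
    [0, 0, 0, 14, 0, 0, 0],
    [0, 0, 0, 19.5, 0, 0, 0],
  ],
)

```text
clock: 30.6
position: [469.2, -203.7, 204.0]
tcp_rot: [3.141, 0.0, 1.572]
wrist_force: [1.0, -0.1, -0.7]
width: 1.005
grip_force: 0.0
```

Request:
jog_arm(
  motion=[
    [0, 1.5, 6, 0, 0, 0, 4],
    [0, 3, 12, 0, 0, 0, 8],
    [0, 4.5, 18, 0, 0, 0, 12.8],
    [0, 6, 24, 0, 0, 0, 12.8],
    [0, 6.5, 29.3, 0, 0, 0, 12.8],
    [0, 6.5, 29.3, -5, 0, 0, 12.8],
    [0, 6.5, 29.3, -10, 0, 0, 12.8],
    [0, 6.5, 29.3, -10, 0, 0, 12.8],
    [0, 6.5, 29.3, -10, 0, 0, 12.8],
  ],
)

```text
clock: 31.72
position: [535.4, 89.5, 103.6]
tcp_rot: [3.139, 0.0, 1.795]
wrist_force: [0.9, 0.2, 0.8]
width: 0.998
grip_force: 0.0
```

Run:
```python
from h import *
o=env.get_obs();p=o['position'];print(p,o['tcp_rot'])
im=env.camera('wrist');T,m=pose('wrist');cv2.imwrite('pics/w8.png',im)
for r in env.cut_out('heel_dark','wrist')[:1]: print(r['score'],rectof(r['mask'],T,m,54))
for r in env.spot_point('heel_dark','wrist')[:1]: print(w(T,r['position']))
```

```text
[535.4238862   89.45535736 103.57566816] [3.13934824e+00 6.83821062e-05 1.79465447e+00]
0.8 ((532.0285034179688, 104.67861938476562), (58.97919845581055, 66.02627563476562), 12.611373901367188)
[534.57799266 105.49716787  18.41813014]
```

View pics/w8.png

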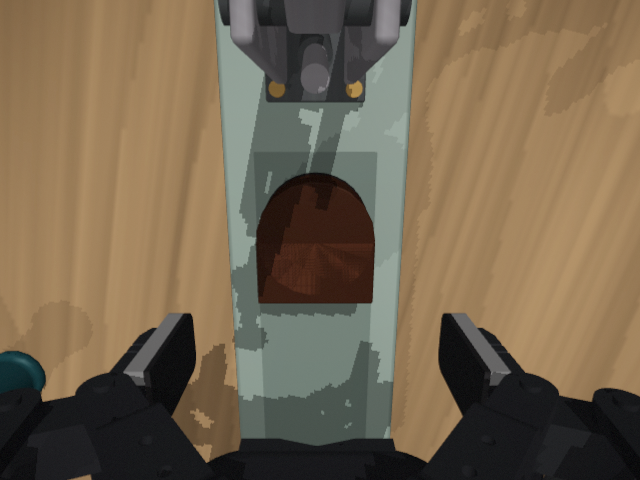

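The dark heel at (316,240) px is centred between the fingers, so I'll descend and grip.

Request:
jog_arm(
  motion=[
    [0, 0, 0.1, -4, 0, 0, 0],
    [0, 0, 0.1, -7.5, 0, 0, 0],
    [0, 0, 0.1, -8, 0, 0, 0],
    [0, 0, 0.1, -8, 0, 0, 0],
    [0, 0, 0.1, -8, 0, 0, 0],
    [255, 0, 0.1, -8, 0, 0, 0],
    [255, 0, 0.1, -8, 0, 0, 0],
    [255, 0, 0.1, -8, 0, 0, 0],
    [255, 0, 0.1, -8, 0, 0, 0],
    [255, 0, 0.1, -8, 0, 0, 0],
  ],
)

```text
clock: 33.12
position: [535.3, 90.5, 23.1]
tcp_rot: [3.14, 0.0, 1.795]
wrist_force: [0.0, -0.4, 5.9]
width: 0.671
grip_force: 65.5
```

Request:
jog_arm(
  motion=[
    [255, 0, 0, 2, 0, 0, 0],
    [255, 0, 0, 8, 0, 0, 0],
    [255, 0, 0, 14, 0, 0, 0],
    [255, 1, -6, 15, 0, 0, -4],
    [255, 2, -12, 15, 0, 0, -8],
    [255, 3, -18, 15, 0, 0, -10.3],
    [255, 4, -24, 15, 0, 0, -10.3],
    [255, 5, -30, 15, 0, 0, -10.3],
    [255, 5.8, -36, 15, 0, 0, -10.3],
    [255, 5.8, -42, 15, 0, 0, -10.3],
  ],
)

```text
clock: 34.38
position: [592.5, -330.9, 171.1]
tcp_rot: [-3.141, -0.001, 1.616]
wrist_force: [0.5, 0.3, -0.3]
width: 0.667
grip_force: 64.8
```

Request:
jog_arm(
  motion=[
    [255, 0, -3.4, 0, 0, 0, 0],
    [255, 0, -3.4, 0, 0, 0, 0],
    [255, 0, -3.4, 0, 0, 0, 0],
    [255, 0, -3.4, 0, 0, 0, 0],
  ],
)

```text
clock: 34.88
position: [593.1, -361.3, 171.7]
tcp_rot: [3.141, -0.001, 1.618]
wrist_force: [0.6, 0.0, -1.0]
width: 0.669
grip_force: 64.7
```

Run:
```python
from h import *
o=env.get_obs();p=o['position'];print(p,o['tcp_rot'])
im=env.camera('wrist');T,m=pose('wrist')
for r in env.cut_out('heel_dark','wrist')[:1]:
    v,u=np.nonzero(r['mask']); P=np.array([pix2z(T,m,a,b,p[2]+31)[:2]-p[:2] for a,b in zip(u,v)])
    print(r['score'],P.min(0),P.max(0))
```

```text
[ 593.08065595 -361.31402416  171.74178435] [ 3.14129430e+00 -1.27969669e-03  1.61808057e+00]
0.69 [-29.515849   -18.84258172] [29.2534405 50.1865483]
```

Request:
jog_arm(
  motion=[
    [255, 0, -0.1, -6, 0, 0, 0],
    [255, 0, -0.1, -11, 0, 0, 0],
    [255, 0, -0.1, -15, 0, 0, 0],
    [255, 0, -0.1, -16, 0, 0, 0],
    [255, 0, -0.1, -16.2, 0, 0, 0],
    [255, 0, -0.1, -16.2, 0, 0, 0],
    [255, 0, -0.1, -16.2, 0, 0, 0],
    [255, 0, -0.1, -16.2, 0, 0, 0],
  ],
)

```text
clock: 35.98
position: [592.9, -365.0, 11.1]
tcp_rot: [3.14, 0.001, 1.615]
wrist_force: [0.1, 0.4, -1.3]
width: 0.668
grip_force: 64.7
```

Request:
jog_arm(
  motion=[
    [255, 0, 0, -0.1, 0, 0, 0],
    [255, 0, 0, -0.2, 0, 0, 0],
    [255, 0, 0, -0.2, 0, 0, 0],
    [255, 0, 0, -0.2, 0, 0, 0],
  ],
)

```text
clock: 36.48
position: [592.2, -364.6, 7.8]
tcp_rot: [-3.142, -0.0, 1.615]
wrist_force: [0.7, -0.4, -1.0]
width: 0.67
grip_force: 64.7
```

Request:
jog_arm(
  motion=[
    [255, 0.1, 0.1, -0.1, 0, 0, 0],
    [255, 0.1, 0.1, -0.1, 0, 0, 0],
    [255, 0.1, 0.1, -0.1, 0, 0, 0],
  ],
)

```text
clock: 36.85
position: [593.1, -364.1, 7.2]
tcp_rot: [3.142, 0.001, 1.615]
wrist_force: [-2.0, -0.5, 1.7]
width: 0.668
grip_force: 64.8
```

Request:
jog_arm(
  motion=[
    [0, 0, 0, 0, 0, 0, 0],
    [0, 0, 0, 0, 0, 0, 0],
    [0, 0, 0, 0, 0, 0, 0],
    [0, 0, 0, 0, 0, 0, 0],
    [0, 0, 0, 3, 0, 0, 0],
    [0, 0, 0, 8, 0, 0, 0],
    [0, 0, 0, 14, 0, 0, 0],
    [0, 0, 0, 20, 0, 0, 0],
    [0, 0, 0, 26, 0, 0, 0],
  ],
)

```text
clock: 37.98
position: [593.1, -363.5, 269.0]
tcp_rot: [3.141, 0.0, 1.615]
wrist_force: [0.7, -0.4, -0.2]
width: 1.001
grip_force: 0.0
```

Request:
jog_arm(
  motion=[
    [0, -4, -6, 3, 0, 0, 0],
    [0, -8, -12, 3, 0, 0, 0],
    [0, -12, -18, 3, 0, 0, 0],
    [0, -16, -18, 3, 0, 0, 0],
    [0, -20, -18, 3, 0, 0, 0],
    [0, -20, -18, 3, 0, 0, 0],
    [0, -20, -18, 3, 0, 0, 0],
  ],
)

```text
clock: 38.85
position: [394.2, -543.1, 297.1]
tcp_rot: [3.14, -0.0, 1.616]
wrist_force: [0.3, 0.8, 0.3]
width: 0.999
grip_force: 0.0
```

Run:
```python
from h import *
a=env.camera('top'); b=env.camera('side')
cv2.imwrite('pics/end.png',np.hstack([cv2.resize(a[140:300,140:500],(400,300)),b[180:480,150:550]]))
T,m=pose('top')
for n,z in [('pad',34),('caul',22),('heel_pale',38),('heel_dark',38)]:
    for r in env.cut_out(n,'top')[:1]: print(n,rectof(r['mask'],T,m,z))
```

```text
pad ((587.5035400390625, -201.10403442382812), (47.691654205322266, 54.575828552246094), 89.81878662109375)
caul ((447.11932373046875, -364.26800537109375), (38.85095977783203, 122.42493438720703), 0.7587522864341736)
heel_pale ((463.5455017089844, -192.06629943847656), (64.2903823852539, 64.96728515625), 0.7585107684135437)
heel_dark ((587.1559448242188, -348.77685546875), (64.89213562011719, 69.17398071289062), 0.7558068633079529)
```

View pics/end.png

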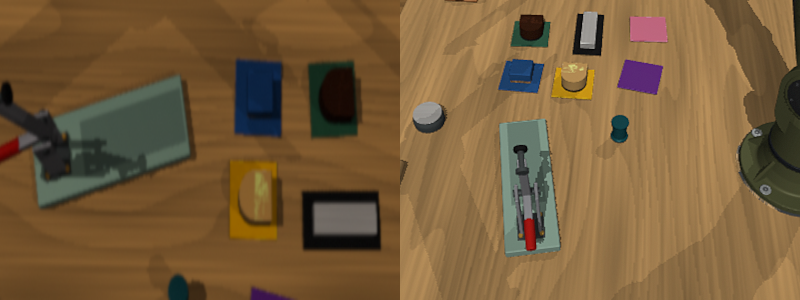

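The clamp is open (red handle level). The pad, bar and both heels sit upright in the middle of their mats, with the arm clear.

```bash
python3 -c "
from station import env
print(env.hand_in())"
```

```text
the job is handed in; nothing more can be done
None
```

The job is handed in at about 39 s of the 128 s: clamp left open, and the pad, bar, pale heel and dark heel set upright and released in the middle of the blue, black, yellow and green mats, in that order; the hand-in gave no verdict.

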